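Open a lamp house and hold its lid at the balance point

ROBOT

A 6-joint arm with a two-finger parallel gripper is mounted at the origin on the work surface; the furniture and walls round the work are solid. World frame = base frame: x ahead of the robot, y to its left, z up, the work surface at z = 0. Lengths are in m, angles in degrees, forces in N, time in s.
With the tool pointing down it reaches from about 0.325 to 0.775 m from the base axis. Payload 9.3 kg.
Tool frame: the origin (TCP) lies on the centre line of the jaws, within the pads' length; the fingertips stand arm.tips_ahead ahead of it and the grasp point (between the pads) lies 5 mm behind it (arm.tips_ahead is the distance from the TCP to the fingertips, in m); z points along the fingers, y is the line along which they close (so a half turn about z gives the same grasp; the last joint's range is limited). The gripper opens to 85 mm and grips with 20 to 120 N. Pads are 22 mm wide; open, the fingers measure 114 mm over their backs; the gripper's body (76 mm by 85 mm) begins 54 mm behind the grasp point. The pads swing forward as they close: fully open they stand 13 mm farther back than shut.
Start: joints at [-83.342, 14.817, 1.232, 76.415, 0, 81.257], TCP at [0.146, -0.53, 0.245] pointing down, gripper open.
Joint ranges: [-174.27, 174.27], [-52.1, 104.24], [-59.71, 78.15], [-110.17, 111.67], [-87.03, 83.33], [-180, 180]. Speed limits (degrees/s): [127.2, 127.2, 159.86, 180, 180, 180].

INTERFACE

Orientations are given as [roll, pitch, yaw] about the fixed x, y, z axes, in that order (R = Rz(yaw) Ry(pitch) Rx(roll)).
In Python, from bench import arm, optics gives the robot as it stands.
- The arm moves only by the tool apply_moves, never from a script. Its argument "rows" is a list of rows, each a list of 3 entries, a list of its own where there are three numbers: the shift along the tool's x, y, z in m, then the turn, a rotation vector about the tool's x, y, z in rad, then the finger opening in m, from 0 to 0.0854. In form: [[[dx, dy, dz], [wx, wy, wz], grip], ...]. A call has 1 to 8 rows; each row is the pose to reach, as a shift and turn from the pose commanded when the call began, along the tool's axes at that moment; what a row does not reach only later rows make up. A row lasts 1/10 s, in which the tool goes at most 50 mm and 8.59 degrees, less where a joint would pass 70% of its speed; a pose out of reach is approached as far as the arm can. A call with a gripper value outside its range is refused whole. The fingers move at their own pace and stop on an object; "newtons" is the grip in N (left out, the last holds). Time passes only in rows, so rows that repeat a pose let the fingers close. It gives the time, the measured TCP pose, the force, the opening and the grip force at its end, in the units of the state.
- arm.sense(): the state, without advancing time (a new reading comes with each control period).
- optics.snapshot(name): name is "scene" or "top" or "wrist"; returns the picture (480x640x3 uint8, red, green, blue); there is no depth.
- optics.camera_model(name): a dict with "fov_y" (degrees; the focal length in pixels is half the picture's height over the tangent of half this angle, whatever the lens; pixels are square), "cx", "cy" (the principal point, pixels), "dist" ([k1, k2, p1, p2, k3] as OpenCV has them; the pictures are not rectified), "T" (4x4, takes a point from camera to world coordinates). Camera axes: x right, y up, looking along -z (the intrinsics and any distortion apply to the point x, -y, -z); pixel columns grow to the right and rows downward; lengths in m; the calibration is good to about 2 mm. A picture is of the moment at which its call begins: read the wrist's pose just before it. camera_model takes no time and is no camera call; for the wrist camera it gives the pose at the moment of the call.
- arm.sign_off(): hands the job in; it is judged then, once.
Trained networks look in the newest picture that a camera, given by its name, has taken for a name from the list of things; names that differ only in an ending like _2 or _b are one class to them, and where a whole thing is asked for, a point or a joint stands for the part that bears it (a point fixed in the world has none). Each returns a list of dicts, best first, with "score" (0 to 1); they miss things now and then, are a little off and sometimes report something else, mostly with a low value. They report only what shows in the picture. A call takes as long as a camera call. They do not tell look-alikes from the thing itself.
- optics.outline_of(camera, target): "region" (480x640 bool, what is visible of it) and "box" ([left, top, width, height] in pixels, round what is visible of it).
- optics.place_of(camera, target): "point" ([column, row] in pixels: a listed point, or the origin of a listed thing).
The state is a dict: "time": time; "joints": joint angles; "joint_velocities": joint speeds; "joint_efforts": joint torques, N m; "tcp_pos": TCP position; "tool_rot": TCP orientation; "ft_force": force on the tool from outside, world axes, zero at the start; "torque": the same for the moment, N m; "opening": finger opening in m; "finger_force": force on a finger pad.
Only numpy, scipy, OpenCV 4.12 (cv2) and the standard library are available. Lean on these libraries where they do the work, as an engineer would, in place of code of your own. Each camera call takes 0.05 s, during which the arm holds its last target. There are 200 camera calls.

TASK

I want to change the lamp in the lamp house, and its lid has no stay. Take the flat driver from its stand, put its blade in the slotted captive screw on the lid, turn the screw a quarter turn anticlockwise to unlock it, and stand the driver back in its stand. Then swing the lid up by its handle to its balance point, straight upright, where it would fall neither shut nor over backwards, without letting it go over and without disturbing the jar, can and bottle around, and finish while still gripping the handle and holding the lid still there.

Things in the scene. Friction and masses are not known exactly. Their poses are not given: they have to be found in the camera images.
- lamp_house: Grey metal lamp house, fixed to the bench: a case 120 mm deep (its x) and 150 mm wide (its y), rim 88 mm high, louvres in front, a round lens port sticking out 26 mm on its -y side. Origin: centre of its underside; x points from its front (handle side) to its hinge side, y to its left, z up.
- lid_angle (a joint): Angle of the light grey lid about its hinge, rad: 0 closed, grows as the front edge rises, pi/2 = standing straight upright, which is its balance point; below that it falls shut, beyond it falls over backwards to a stop at 2.3. The hinge is nearly free of friction and the whole lid weighs about 0.4 kg. It cannot be lifted until the screw is turned.
- lid: The light grey lid with its handle and skirt, a plate 122 mm deep, 157 mm wide and 4 mm thick. Origin: middle of the hinge axis; its x points from the handle to the hinge, its y along the hinge, its z out of the lid's outer face.
- lid_hinge (a point): Middle of the lid's hinge axis, at [64, 0, 90] mm in the lamp house's frame; the axis runs along the house's y.
- handle (a point): Orange bow handle on the lid's front edge: a round bar 12 mm thick and 88 mm long along the house's y, carried by two arms at its ends 36 mm clear of the lid's edge. This point: middle of the bar, 170 mm from the hinge axis in the plane of the lid (90 mm above the bench when closed). Its axes turn with the lid; its x points from the bar to the hinge, its y along the bar.
- screw (a joint): Turn of the captive screw on the lid, rad: 0 locked (slot from front to back, towards the red dot), grows anticlockwise seen from above to a stop at pi/2 (slot across, towards the green dots). The lid is free above 1.25. Starts between 0 and 0.25; it turns stiffly, about 0.05 N m.
- screw_slot (a point): Middle of the floor of the slot in the screw's knurled steel head (head 32 mm across, 13 mm high, in the lid's front half, 104 mm from the hinge axis). x runs along the slot, z up out of the lid. The slot is 5.8 mm wide and 6 mm deep, widening above that as a 45 degree funnel, at the bottom of a round cup 20 mm wide whose rim is 11 mm above this point.
- driver: Flat driver, loose, 0.09 kg, 118 mm long, standing blade down in its stand. Origin: middle of the blade's tip; z points up the shaft to the handle, x along the blade's width. Blade 14 mm wide (x), 4 mm thick (y), 12 mm long; then a round shaft 12 mm thick up to z = 50 mm, a black collar 28 mm across from 50 to 56 mm, and a red handle from 56 to 116 mm, 30 mm wide along x and 24 mm thick along y with flat sides.
- driver_stand: Round metal stand, fixed to the bench, 50 mm thick and 56 mm high on a foot 72 mm across, with an upright blind bore 20 mm wide. Origin: centre of its underside, on the bore's axis. The driver's collar rests on its rim, so that the tip is 6 mm above the bench.
- specimen_jar: Pale jar with black cap, 56 mm across, 72 mm high, loose: leave alone. Origin: centre of its underside.
- objective_can: Small black can with white screw top, 35 mm across, 52 mm high, loose: leave alone. Origin: centre of its underside.
- iodine: Brown dropper bottle, 40 mm across, 92 mm high, loose: leave alone. Origin: centre of its underside.
Things that resemble listed ones, but are neither listed nor needed, are in the scene too. There is more than one size of the lamp_house; the job needs the larger.

How it is judged (in metres and radians):
On the way, in this order (a step that is already met when the one before it is completed fails the run):
1. the driver's blade is in the slot of the still locked screw (distance between driver and screw_slot below 0.006 m and angle between driver's own z axis and vertical below 0.15 rad and value of joint screw below 0.6 rad), for 0.1 s.
2. the screw is turned a quarter turn anticlockwise with the driver's blade in its slot (value of joint screw above 1.3 rad and distance between driver and screw_slot below 0.007 m and value of joint lid_angle below 0.1 rad), for 0.1 s.
3. the driver stands in its stand again, let go, with the lid still down (horizontal distance between driver and driver_stand below 0.006 m and z of driver in the frame of driver_stand below 0.01 m and angle between driver's own z axis and vertical below 0.1 rad and contact force between the fingers and driver below 0.1 N and value of joint lid_angle below 0.1 rad), for 0.2 s.
At the end, for the whole second after the job is handed in: The lid stands still within 0.08 rad (4.6 degrees) of its upright balance point, with the fingers gripping its handle (more than 2 N); the screw is still unlocked, and the driver stands upright in its stand with its collar on the rim (value of joint lid_angle between 1.491 and 1.651 rad and velocity of joint lid_angle between -0.05 and 0.05 rad/s and contact force between the fingers and lid above 2 N and contact force between driver and lid below 0.1 N and value of joint screw above 1.2 rad and horizontal distance between driver and driver_stand below 0.006 m and z of driver in the frame of driver_stand below 0.01 m and angle between driver's own z axis and vertical below 0.1 rad); the arm keeps its last pose, push and grip.
It fails at once if the lid is let go over backwards past its balance point (value of joint lid_angle above 1.85 rad).
It fails at once if a bystander (jar, can or bottle) is disturbed by more than 25 mm (distance of any of specimen_jar, objective_can, iodine from where it was at the start of the episode above 0.025 m).
It also fails if it takes over 67 s, if anything falls off the work surface, if the arm or the gripper's body presses on something with over 40 N, if the wrist force passes 120 N, or if a joint passes its speed limit or range.

## Working session

There is one attempt and no reset: what is moved stays moved. The work goes in short steps, Python scripts to look and compute and a tool call to move; the robot and the scene stay as the last step left them, time stands still between calls to the robot, and variables do not carry over. Pictures are saved under pics/ and viewed, at most 10 in all, crops included, and the job is handed in when it is done.

Besides the shell and the picture viewer there is one more tool, called by a JSON object that holds its "method" and its "body", one argument or row to a line. apply_moves: Moves the arm, as the interface text tells. Its arguments: {"type":"object","properties":{"rows":{"type":"array"},"newtons":{"type":"number"}},"required":["rows"]}

```bash
mkdir -p pics; ls; cat > h.py <<'E'
import numpy as np, cv2
from scipy.spatial.transform import Rotation as R
from bench import arm, optics
def K(m):
    f=240/np.tan(np.radians(m["fov_y"])/2); return np.array([[f,0,m["cx"]],[0,f,m["cy"]],[0,0,1.]])
def ray(m,p):
    u=cv2.undistortPoints(np.array([[p]],float),K(m),np.array(m["dist"],float))[0,0]
    T=np.array(m["T"]); d=T[:3,:3]@np.array([u[0],-u[1],-1]); return T[:3,3],d
def atz(m,p,z):
    o,d=ray(m,p); return o+d*(z-o[2])/d[2]
def proj(m,P):
    T=np.array(m["T"]); c=(np.atleast_2d(P)-T[:3,3])@T[:3,:3]; c=c*[1,-1,-1]
    return cv2.projectPoints(c.reshape(-1,1,3),np.zeros(3),np.zeros(3),K(m),np.array(m["dist"],float))[0][:,0]
def tri(rays):
    A=0;b=0
    for o,d in rays:
        d=d/np.linalg.norm(d); M=np.eye(3)-np.outer(d,d); A=A+M; b=b+M@o
    return np.linalg.solve(A,b)
def save(n,im): cv2.imwrite(f"pics/{n}.png",im[...,::-1])
E
python3 - <<'E'
from h import *
s=arm.sense(); print(s["tcp_pos"],s["tool_rot"],s["opening"],arm.tips_ahead)
ims=[]
for c in ("scene","top"):
    im=optics.snapshot(c); save(c+"0",im); m=optics.camera_model(c); print(c,np.round(m["T"],3).tolist(),m["fov_y"])
    for t in ("lamp_house","screw_slot","handle","driver","driver_stand","specimen_jar","objective_can","iodine","lid_hinge"):
        print(t,[(round(r["score"],2),np.round(r["point"]).tolist(),np.round(atz(m,r["point"],{"screw_slot":.094,"handle":.09,"lid_hinge":.09}.get(t,0)),3)[:2].tolist()) for r in optics.place_of(c,t)])
print(arm.sense()["time"])
E
```

```text
pics
[ 0.14603666 -0.52998541  0.24465919] [-1.79923284e+02 -1.20053463e-02  1.54011272e+01] 0.08523619095660181 0.014
scene [[-0.905, 0.195, -0.378, -0.003], [-0.426, -0.412, 0.806, 0.96], [0.001, 0.89, 0.456, 0.658], [0.0, 0.0, 0.0, 1.0]] 47.542947458554664
lamp_house [(0.77, [400.0, 264.0], [0.299, -0.186]), (0.73, [309.0, 242.0], [0.554, -0.199])]
screw_slot [(0.56, [327.0, 210.0], [0.51, -0.212])]
handle [(0.57, [354.0, 218.0], [0.432, -0.203])]
driver []
driver_stand [(0.85, [274.0, 326.0], [0.456, 0.171])]
specimen_jar [(0.94, [193.0, 329.0], [0.599, 0.249])]
objective_can [(0.75, [305.0, 300.0], [0.441, 0.058])]
iodine [(0.63, [355.0, 220.0], [0.493, -0.375])]
lid_hinge [(0.92, [382.0, 241.0], [0.328, -0.114]), (0.6, [289.0, 210.0], [0.6, -0.177])]
top [[0.011, 0.995, -0.103, 0.375], [-1.0, 0.014, 0.022, -0.022], [0.023, 0.103, 0.994, 1.148], [0.0, 0.0, 0.0, 1.0]] 56.745499747124946
lamp_house [(0.65, [372.0, 210.0], [0.551, -0.193]), (0.55, [368.0, 307.0], [0.301, -0.182])]
screw_slot [(0.66, [376.0, 319.0], [0.278, -0.188]), (0.56, [379.0, 220.0], [0.513, -0.197])]
handle [(0.72, [380.0, 249.0], [0.444, -0.199]), (0.7, [378.0, 340.0], [0.23, -0.194])]
driver [(0.63, [230.0, 243.0], [0.46, 0.175])]
driver_stand [(0.66, [233.0, 244.0], [0.458, 0.168])]
specimen_jar [(0.7, [204.0, 188.0], [0.603, 0.248]), (0.62, [369.0, 182.0], [0.626, -0.185]), (0.16, [372.0, 186.0], [0.617, -0.193])]
objective_can [(0.47, [269.0, 250.0], [0.444, 0.074]), (0.2, [384.0, 250.0], [0.448, -0.223])]
iodine [(0.72, [437.0, 235.0], [0.489, -0.365])]
lid_hinge [(0.75, [371.0, 186.0], [0.597, -0.177]), (0.57, [362.0, 288.0], [0.35, -0.157]), (0.19, [271.0, 251.0], [0.436, 0.061])]
1.0
```

View pics/scene0.png

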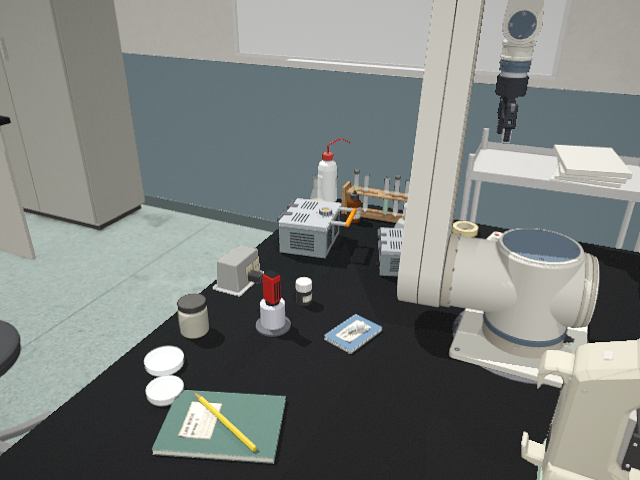

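View pics/top0.png

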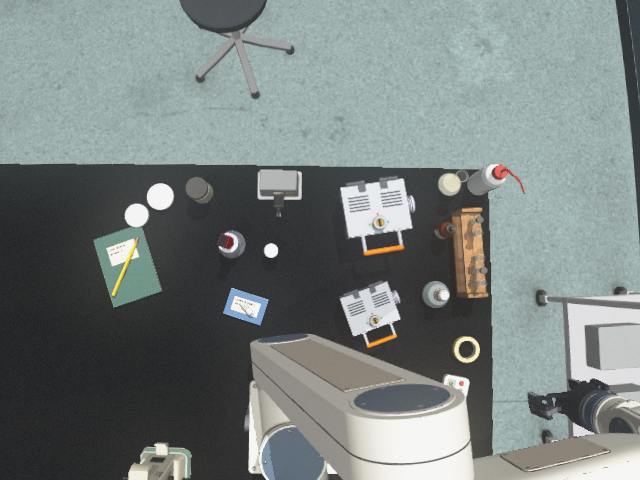

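The scene and top views agree. Candidates for lamp_house are the larger house (top px 376,210, ~(0.55,-0.19)) and its smaller look-alike (top px 370,310, ~(0.30,-0.18)). I choose the larger. The grey device at (279,185) is neither. The driver is at (231,243), in the only stand. I'll move the wrist camera over the large house for the close check.

```bash
python3 - <<'E'
from h import *
s=arm.sense(); m=optics.camera_model("wrist")
T=np.array(m["T"]); Rt=R.from_euler("xyz",s["tool_rot"],degrees=True).as_matrix()
print(np.round(Rt.T@(T[:3,3]-s["tcp_pos"]),3), np.round(Rt.T@T[:3,:3],2).tolist(), m["fov_y"])
print(np.round(Rt.T@(np.array([.46,-.22,.36])-s["tcp_pos"]),3))
E
```

```text
[ 0.069 -0.001 -0.129] [[-0.0, 0.96, 0.27], [1.0, 0.0, -0.0], [-0.0, 0.27, -0.96]] 63.088098142527414
[ 0.385 -0.216 -0.115]
```

{"method": "apply_moves", "body": {
  "rows": [
    [[0.03, -0.01, -0.035], [0, 0, 0], 0.085],
    [[0.07, -0.03, -0.06], [0, 0, 0], 0.085],
    [[0.11, -0.05, -0.06], [0, 0, 0], 0.085],
    [[0.155, -0.07, -0.06], [0, 0, 0], 0.085],
    [[0.2, -0.09, -0.06], [0, 0, 0], 0.085],
    [[0.245, -0.11, -0.06], [0, 0, 0], 0.085],
    [[0.29, -0.13, -0.06], [0, 0, 0], 0.085],
    [[0.335, -0.15, -0.06], [0, 0, 0], 0.085]
  ]
}}

```text
time: 1.8
tcp_pos: [0.4305, -0.2951, 0.3055]
tool_rot: [180.0, -0.0, 15.4]
ft_force: [0.8, 0.1, -0.0]
opening: 0.0852
finger_force: 0.0
```

{"method": "apply_moves", "body": {
  "rows": [
    [[0.04, -0.02, 0], [0, 0, 0], 0.085],
    [[0.08, -0.045, 0], [0, 0, 0], 0.085],
    [[0.1, -0.06, 0], [0, 0, 0], 0.085],
    [[0.11, -0.07, 0], [0, 0, 0], 0.085],
    [[0.11, -0.07, 0], [0, 0, 0], 0.085]
  ]
}}

```text
time: 2.3
tcp_pos: [0.5171, -0.1988, 0.3052]
tool_rot: [-180.0, 0.0, 15.5]
ft_force: [0.2, -0.1, -0.6]
opening: 0.0852
finger_force: 0.0
```

```bash
cat > look.py <<'E'
import sys
from h import *
def look(name,targets,zs):
    m=optics.camera_model("wrist"); im=optics.snapshot("wrist"); save(name,im)
    for t in targets:
        print(t,[(round(r["score"],2),np.round(r["point"],1).tolist(),np.round(atz(m,r["point"],zs.get(t,0)),4)[:2].tolist()) for r in optics.place_of("wrist",t)])
    return m,im
E
python3 - <<'E'
from look import *
s=arm.sense();print(s["time"],s["tcp_pos"],s["tool_rot"],s["ft_force"])
look("w1",["screw_slot","handle","lid_hinge","lamp_house"],{"screw_slot":.094,"handle":.09,"lid_hinge":.09})
E
```

```text
2.3 [ 0.51709147 -0.19877542  0.30517242] [-1.79986966e+02  1.01257372e-02  1.55240770e+01] [ 0.21307825 -0.05853785 -0.61566349]
screw_slot [(0.74, [315.1, 222.1], [0.508, -0.1973]), (0.53, [250.4, 418.8], [0.2904, -0.1882])]
handle [(0.86, [306.5, 289.2], [0.4422, -0.2069])]
lid_hinge [(0.84, [324.5, 99.9], [0.6088, -0.1776]), (0.62, [241.4, 351.8], [0.3608, -0.1621])]
lamp_house [(0.94, [322.3, 170.4], [0.5451, -0.1945]), (0.84, [254.0, 355.1], [0.3022, -0.1738])]
```

View pics/w1.png

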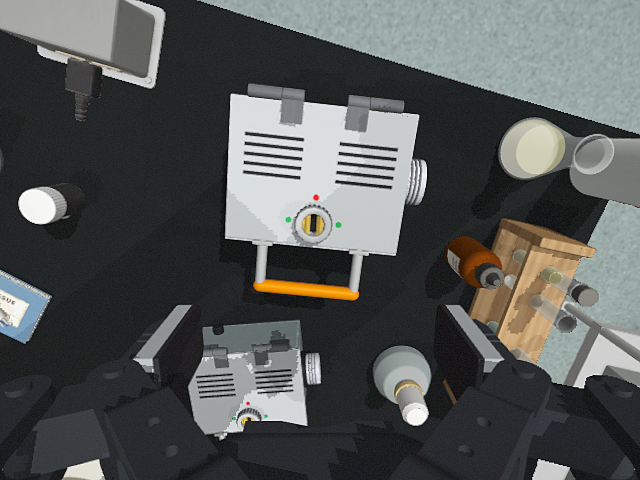

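The wrist view confirms the larger house: screw at (313,224), red dot at (316,197), green dots at (288,219) and (338,225), orange bar from (258,286) to (355,295). The small one is below, at (255,380). Next are the slot angle and the bar's direction.

```bash
python3 - <<'E'
from h import *
m=optics.camera_model("wrist"); im=cv2.imread("pics/w1.png")[...,::-1].astype(int)
r,g,b=im[...,0],im[...,1],im[...,2]
def pca(mask,z,nm):
    v,u=np.nonzero(mask); P=np.array([atz(m,(x,y),z)[:2] for x,y in zip(u,v)]); c=P.mean(0)
    w,V=np.linalg.eigh(np.cov((P-c).T)); d=V[:,1]; print(nm,len(u),c.round(4),"dir",np.degrees(np.arctan2(d[1],d[0])).round(1),"sd",np.sqrt(w).round(4), "uvmean",u.mean().round(1),v.mean().round(1))
roi=np.zeros(r.shape,bool); roi[270:310,245:370]=1
pca(roi&(r>180)&(g<180)&(b<80),.092,"bar")
roi[:]=0; roi[180:245,275:350]=1
pca(roi&(r>180)&(g<90)&(b<90),.092,"red"); 
for s,n in ((slice(0,313),"greenL"),(slice(313,640),"greenR")):
    q=np.zeros_like(roi); q[:,s]=1; pca(q&roi&(g>150)&(r<110),.092,n)
yy,xx=np.mgrid[:480,:640]; disc=(xx-313.5)**2+(yy-224)**2<10.5**2
pca(disc&(r+g+b<200),.097,"slot")
pca(roi&(r>140)&(r-b>70)&(g>100),.097,"brass")
cv2.imwrite("pics/c1.png",cv2.resize(cv2.imread("pics/w1.png")[185:260,270:360],None,fx=6,fy=6,interpolation=cv2.INTER_CUBIC))
E
```

```text
bar 1174 [ 0.4414 -0.2084] dir 99.2 sd [0.0034 0.0269] uvmean 305.8 289.5
red 20 [ 0.5282 -0.1942] dir 65.5 sd [0.0011 0.0012] uvmean 315.5 197.2
greenL 22 [ 0.5027 -0.1755] dir 154.8 sd [0.0011 0.0013] uvmean 287.9 219.1
greenR 23 [ 0.5098 -0.2201] dir -138.4 sd [0.0012 0.0013] uvmean 338.0 224.4
slot 99 [ 0.5067 -0.1978] dir -169.0 sd [0.0014 0.0047] uvmean 313.0 222.5
brass 232 [ 0.5056 -0.1977] dir 52.9 sd [0.0058 0.006 ] uvmean 312.6 223.7
```

View pics/c1.png

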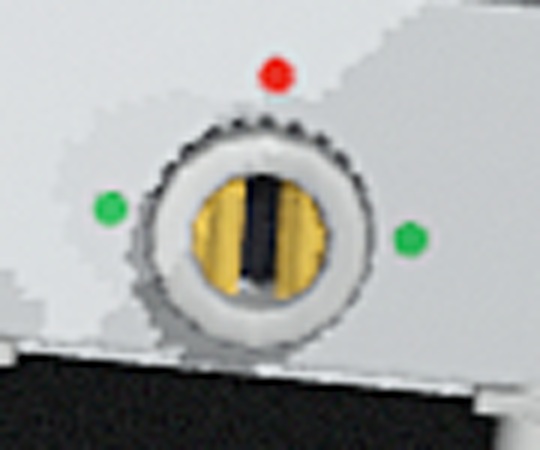

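Measured: house yaw 9.1°, slot at (0.5066,-0.198), slot yaw about 12° (screw locked), hinge at (0.609,-0.1815). Now I go over the driver.

{"method": "apply_moves", "body": {
  "rows": [
    [[0.005, -0.03, 0], [0, 0, -0.1], 0.085],
    [[0.01, -0.075, 0], [0, 0, -0.2], 0.085],
    [[0.02, -0.12, 0], [0, 0, -0.3], 0.085],
    [[0.03, -0.17, 0.01], [0, 0, -0.4], 0.085],
    [[0.035, -0.22, 0.02], [0, 0, -0.5], 0.085],
    [[0.04, -0.27, 0.03], [0, 0, -0.6], 0.085],
    [[0.05, -0.32, 0.04], [0, 0, -0.7], 0.085],
    [[0.053, -0.35, 0.04], [0, 0, -0.7], 0.085]
  ]
}}

```text
time: 3.35
tcp_pos: [0.4739, 0.153, 0.2645]
tool_rot: [-180.0, 0.0, 55.7]
ft_force: [1.2, -0.5, -0.3]
opening: 0.0848
finger_force: 0.0
```

{"method": "apply_moves", "body": {
  "rows": [
    [[0, 0, 0], [0, 0, 0], 0.085],
    [[0, 0, 0], [0, 0, 0], 0.085]
  ]
}}

```text
time: 3.55
tcp_pos: [0.4747, 0.1514, 0.2654]
tool_rot: [180.0, 0.0, 55.5]
ft_force: [0.6, 0.5, -0.1]
opening: 0.085
finger_force: 0.0
```

```bash
python3 - <<'E'
from look import *
s=arm.sense();print(s["time"],s["tcp_pos"],s["tool_rot"])
m,im=look("w2",["driver","driver_stand"],{"driver":.006})
im=im.astype(int); r,g,b=im[...,0],im[...,1],im[...,2]
m1=((r>110)&(g<70)&(b<70)).astype(np.uint8)
n,l,st,c=cv2.connectedComponentsWithStats(m1); k=1+np.argmax(st[1:,4]); print(st[k],c[k])
v,u=np.nonzero(l==k); print("red hue px spread", [ (x,np.sum((l==k)&(r//20==x))) for x in range(5,13)])
E
```

```text
3.55 [0.47472583 0.15140306 0.26540083] [1.79980229e+02 5.19818270e-03 5.55476556e+01]
driver [(0.68, [289.2, 194.1], [0.456, 0.1762])]
driver_stand [(0.61, [292.8, 193.0], [0.4588, 0.1745])]
[261 192  47  49 781] [286.82714469 209.81946223]
red hue px spread [(5, np.int64(10)), (6, np.int64(70)), (7, np.int64(283)), (8, np.int64(84)), (9, np.int64(95)), (10, np.int64(70)), (11, np.int64(62)), (12, np.int64(107))]
```

View pics/w2.png

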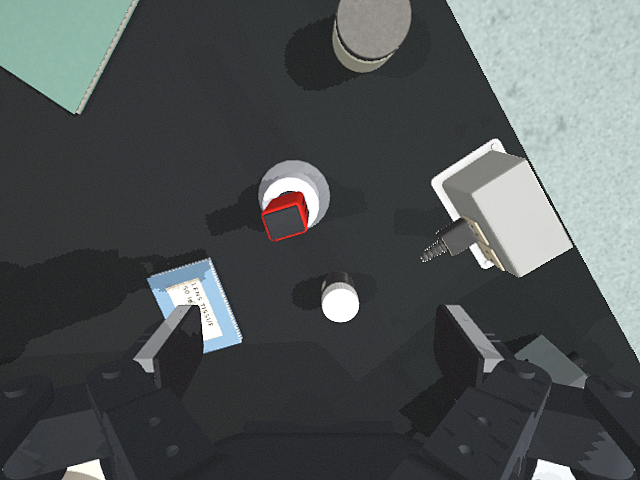

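The driver's dark top face is at about (286,222), with corners (263,211), (301,201), (308,231), (272,241). The can (340,300) and jar (372,30) are clear of it. I'll measure its orientation.

```bash
python3 - <<'E'
from h import *
m=optics.camera_model("wrist"); im=cv2.imread("pics/w2.png")[...,::-1].astype(int)
r,g,b=im[...,0],im[...,1],im[...,2]
roi=np.zeros(r.shape,bool); roi[196:246,255:314]=1
dark=(roi&(r<100)&(abs(r-g)<25)&(abs(r-b)<30)&(r>35)).astype(np.uint8)
n,l,st,c=cv2.connectedComponentsWithStats(dark); k=l[222,286]; print(k,st[k],c[k])
v,u=np.nonzero(l==k); P=np.array([atz(m,(x,y),.123)[:2] for x,y in zip(u,v)])
rect=cv2.minAreaRect((P*1e4).astype(np.float32)); B=cv2.boxPoints(rect)/1e4
print(rect); 
for i in range(4):
    d=B[(i+1)%4]-B[i]; print(B[i],np.linalg.norm(d).round(4),np.degrees(np.arctan2(d[1],d[0])).round(1))
m2=optics.camera_model("top")
print("top", proj(m,[[.458,.175,.056],[.458,.175,0]]))
# stand rim from white ring: foot ellipse
c=(slice(150,255),slice(245,345)); cv2.imwrite("pics/c2.png",cv2.resize(cv2.imread("pics/w2.png")[c],None,fx=6,fy=5.5,interpolation=cv2.INTER_CUBIC))
reg=optics.outline_of("wrist","driver_stand"); print([ (q["box"],q["score"]) for q in reg])
E
```

```text
6 [264 206  41  34 884] [283.73868778 222.38574661]
((4589.13232421875, 1709.223388671875), (190.96507263183594, 249.07369995117188), 72.59524536132812)
[0.4441737  0.16553639] 0.0249 -17.4
[0.4679407  0.15808609] 0.0191 72.6
[0.47365278 0.17630829] 0.0249 162.6
[0.4498858  0.18375859] 0.0191 -107.4
top [[286.5581305  202.0574079 ]
 [290.81066058 192.44322371]]
[([258.9, 160.1, 73.5, 68.3], 0.66)]
```

View pics/c2.png

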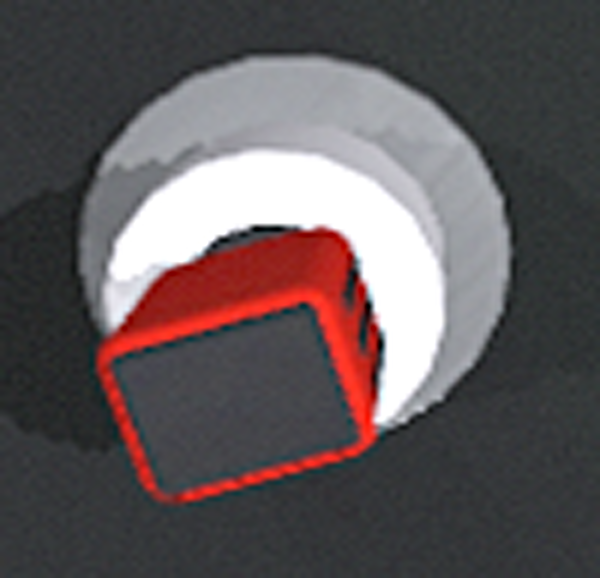

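```bash
python3 - <<'E'
from h import *
from scipy.optimize import least_squares
m=optics.camera_model("wrist")
a=np.linspace(0,2*np.pi,180)
def ext(c,r,z):
    p=proj(m,np.c_[c[0]+r*np.cos(a),c[1]+r*np.sin(a),np.full(180,z)]); return p[:,0].min(),p[:,0].max(),p[:,1].min()
f=lambda c: np.r_[np.array(ext(c,.025,.056))-[262.8,318.8,177.3], np.array(ext(c,.036,.004))-[258.3,330.3,160]]
s=least_squares(f,[.458,.172]); print(s.x,s.fun.round(1))
st=arm.sense(); Rt=R.from_euler("xyz",st["tool_rot"],degrees=True).as_matrix()
print(Rt.T@(np.array([*s.x,.089])-st["tcp_pos"]), np.radians(162.6-st["tool_rot"][2]))
E
```

```text
[0.45899738 0.16994492] [-0.5  0.6  0.   0.  -0.1 -0. ]
[ 0.00703592 -0.02460272  0.17641725] 1.8713926887664345
```

{"method": "apply_moves", "body": {
  "rows": [
    [[0.007, -0.025, 0.01], [0, 0, -0.15], 0.06],
    [[0.007, -0.025, 0.02], [0, 0, -0.3], 0.06],
    [[0.007, -0.025, 0.03], [0, 0, -0.45], 0.06],
    [[0.007, -0.025, 0.04], [0, 0, -0.6], 0.06],
    [[0.007, -0.025, 0.05], [0, 0, -0.75], 0.06],
    [[0.007, -0.025, 0.06], [0, 0, -0.9], 0.06],
    [[0.007, -0.025, 0.07], [0, 0, -1.05], 0.06],
    [[0.007, -0.025, 0.08], [0, 0, -1.2], 0.06]
  ]
}}

```text
time: 4.55
tcp_pos: [0.4586, 0.1703, 0.185]
tool_rot: [180.0, 0.0, 124.5]
ft_force: [-0.1, 0.3, -0.3]
opening: 0.06
finger_force: 0.0
```

{"method": "apply_moves", "body": {
  "rows": [
    [[0, 0, 0], [0, 0, -0.15], 0.06],
    [[0, 0, 0], [0, 0, -0.3], 0.06],
    [[0, 0, 0], [0, 0, -0.45], 0.06],
    [[0, 0, 0], [0, 0, -0.6], 0.06],
    [[0, 0, 0], [0, 0, -0.67], 0.06],
    [[0, 0, 0], [0, 0, -0.67], 0.06],
    [[0, 0, 0], [0, 0, -0.67], 0.06]
  ]
}}

```text
time: 5.25
tcp_pos: [0.4584, 0.1707, 0.1853]
tool_rot: [180.0, 0.0, 162.4]
ft_force: [0.5, 0.5, 0.3]
opening: 0.0602
finger_force: 0.0
```

```bash
python3 - <<'E'
from h import *
st=arm.sense(); Rt=R.from_euler("xyz",st["tool_rot"],degrees=True).as_matrix()
print(st["time"],st["tcp_pos"],st["tool_rot"],st["joints"],Rt.T@(np.array([.459,.1705,.089])-st["tcp_pos"]))
m=optics.camera_model("wrist"); im=optics.snapshot("wrist"); save("w3",im)
im=im.astype(int); r,g,b=im[...,0],im[...,1],im[...,2]
m1=((r>150)&(g<60)&(b<60)).astype(np.uint8); v,u=np.nonzero(m1)
rect=cv2.minAreaRect(np.array([atz(m,(x,y),.123)[:2]*1e4 for x,y in zip(u,v)]).astype(np.float32)); print(rect)
E
```

```text
5.25 [0.45844949 0.17069814 0.18533883] [1.79998104e+02 6.39546040e-03 1.62431162e+02] [ 1.05832900e+01  1.04352502e+01 -1.34930914e+01  6.60651251e+01
 -1.34608062e-03  2.81521278e+01] [-5.73882203e-04 -2.59101445e-05  9.63388930e-02]
((4567.2392578125, 1720.4693603515625), (221.22508239746094, 273.4231262207031), 73.23753356933594)
```

View pics/w3.png

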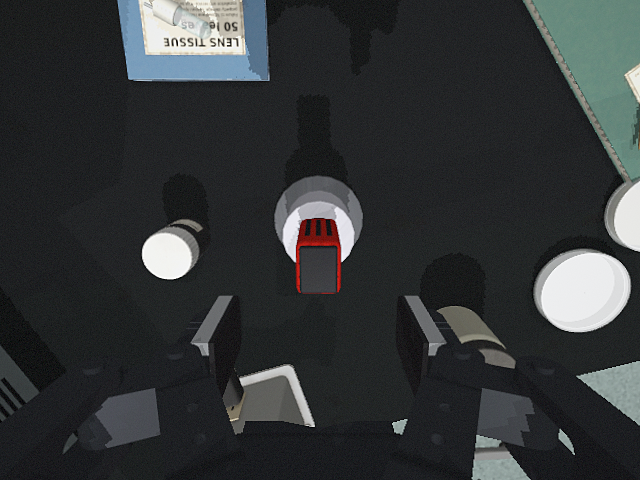

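The jaws are centred on the driver (318,265) and aligned with its flats, so I descend and grip.

{"method": "apply_moves", "body": {
  "rows": [
    [[-0.0005, 0, 0.03], [0, 0, 0], 0.06],
    [[-0.0005, 0, 0.06], [0, 0, 0], 0.06],
    [[-0.0005, 0, 0.085], [0, 0, 0], 0.06],
    [[-0.0005, 0, 0.096], [0, 0, 0], 0.06],
    [[-0.0005, 0, 0.096], [0, 0, 0], 0.06],
    [[-0.0005, 0, 0.096], [0, 0, 0], 0.015],
    [[-0.0005, 0, 0.096], [0, 0, 0], 0.015],
    [[-0.0005, 0, 0.096], [0, 0, 0], 0.015]
  ],
  "newtons": 60
}}

```text
time: 6.1
tcp_pos: [0.4594, 0.1714, 0.0905]
tool_rot: [179.9, 0.1, 162.6]
ft_force: [0.4, 0.4, 4.4]
opening: 0.0235
finger_force: 58.4
```

{"method": "apply_moves", "body": {
  "rows": [
    [[0, 0, 0], [0, 0, 0], 0.015],
    [[0, 0, 0], [0, 0, 0], 0.015]
  ]
}}

```text
time: 6.3
tcp_pos: [0.4594, 0.1714, 0.0905]
tool_rot: [179.9, 0.1, 162.6]
ft_force: [-0.5, -0.7, 6.7]
opening: 0.023
finger_force: 58.6
```

{"method": "apply_moves", "body": {
  "rows": [
    [[0, 0, -0.025], [0, 0, 0], 0.015],
    [[0, 0, -0.06], [0, 0, 0], 0.015],
    [[0, 0, -0.1], [0, 0, 0], 0.015],
    [[-0.01, -0.02, -0.12], [0, 0, -0.05], 0.015],
    [[-0.028, -0.06, -0.125], [0, 0, -0.15], 0.015],
    [[-0.046, -0.1, -0.125], [0, 0, -0.25], 0.015],
    [[-0.064, -0.14, -0.125], [0, 0, -0.35], 0.015],
    [[-0.082, -0.18, -0.125], [0, 0, -0.45], 0.015]
  ]
}}

```text
time: 7.1
tcp_pos: [0.4832, -0.0265, 0.2149]
tool_rot: [-180.0, 0.1, -171.3]
ft_force: [1.1, -0.1, -0.6]
opening: 0.0233
finger_force: 59.0
```

```bash
python3 - <<'E'
from h import *
st=arm.sense(); Rt=R.from_euler("xyz",st["tool_rot"],degrees=True).as_matrix()
print(st["time"],st["tcp_pos"],st["tool_rot"],Rt.T@(np.array([.5066,-.1979,.205])-st["tcp_pos"]),192-st["tool_rot"][2]%360, st["opening"])
E
```

```text
7.1 [ 0.48316325 -0.0265335   0.21492976] [-1.79980121e+02  6.36091040e-02 -1.71310723e+02] [ 0.00273261 -0.17293686  0.00998674] 3.310723168035423 0.023327030560153464
```

{"method": "apply_moves", "body": {
  "rows": [
    [[0.001, -0.04, 0], [0, 0, -0.06], 0.015],
    [[0.002, -0.08, 0], [0, 0, -0.06], 0.015],
    [[0.003, -0.12, 0], [0, 0, -0.06], 0.015],
    [[0.003, -0.155, 0.005], [0, 0, -0.06], 0.015],
    [[0.003, -0.17, 0.01], [0, 0, -0.06], 0.015],
    [[0.003, -0.17, 0.01], [0, 0, -0.06], 0.015],
    [[0.003, -0.17, 0.01], [0, 0, -0.06], 0.015]
  ]
}}

```text
time: 7.8
tcp_pos: [0.5049, -0.1929, 0.2042]
tool_rot: [180.0, -0.0, -168.1]
ft_force: [0.1, 0.2, -2.2]
opening: 0.0231
finger_force: 59.1
```

```bash
python3 - <<'E'
from look import *
st=arm.sense(); Rt=R.from_euler("xyz",st["tool_rot"],degrees=True).as_matrix()
print(st["time"],st["tcp_pos"],st["tool_rot"],Rt.T@(np.array([.5066,-.1979,.205])-st["tcp_pos"]))
m,im=look("w4",["screw_slot","driver"],{"screw_slot":.094,"driver":st["tcp_pos"][2]-.0845})
print(proj(m,[[*st["tcp_pos"][:2],st["tcp_pos"][2]-.0845]]))
E
```

```text
7.8 [ 0.50491843 -0.19294067  0.20421342] [ 1.79951105e+02 -2.24797725e-02 -1.68146636e+02] [-0.00062672 -0.00519832 -0.00079127]
screw_slot [(0.64, [314.4, 247.6], [0.5073, -0.1936])]
driver [(0.8, [317.6, 257.6], [0.5052, -0.192])]
[[316.02066949 256.78305601]]
```

View pics/w4.png

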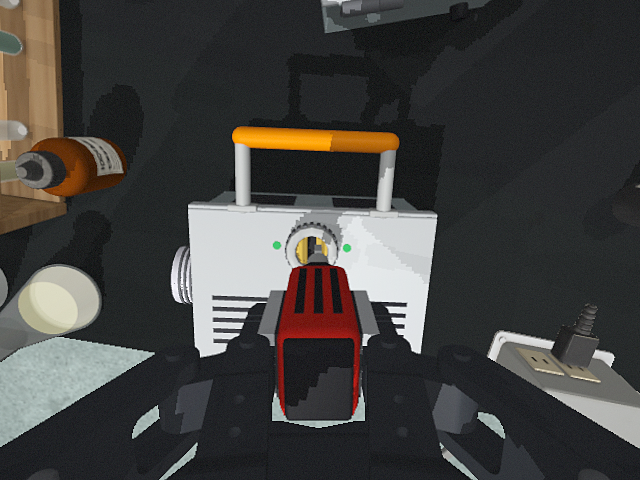

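The blade is just above the cup: screw head at (312,247), green dots at (277,245) and (347,248), blade tip at about (317,257). I'll measure the offset from the dots.

```bash
python3 - <<'E'
from h import *
m=optics.camera_model("wrist"); st=arm.sense(); im=cv2.imread("pics/w4.png")[...,::-1].astype(int)
r,g,b=im[...,0],im[...,1],im[...,2]; q=(g>130)&(r<110)&(b<130); q[:, :260]=0; q[:,365:]=0; q[:230]=0;q[265:]=0
n,l,s,c=cv2.connectedComponentsWithStats(q.astype(np.uint8)); 
P=[atz(m,c[k],.092)[:2] for k in range(1,n) if s[k,4]>8]; print(P,np.mean(P,0))
d=P[1]-P[0]; print(np.degrees(np.arctan2(d[1],d[0]))-90)
Rt=R.from_euler("xyz",st["tool_rot"],degrees=True).as_matrix()
print(Rt.T@(np.r_[np.mean(P,0),.2]-st["tcp_pos"]),st["tcp_pos"])
cv2.imwrite("pics/c4.png",cv2.resize(cv2.imread("pics/w4.png")[215:285,270:360],None,fx=8,fy=8,interpolation=cv2.INTER_CUBIC))
E
```

```text
[array([ 0.51178048, -0.2171765 ]), array([ 0.50415106, -0.17278136])] [ 0.50796577 -0.19497893]
9.751180689007654
[-0.0021557  -0.00317877  0.00475443] [ 0.50519639 -0.19231543  0.20475315]
```

View pics/c4.png

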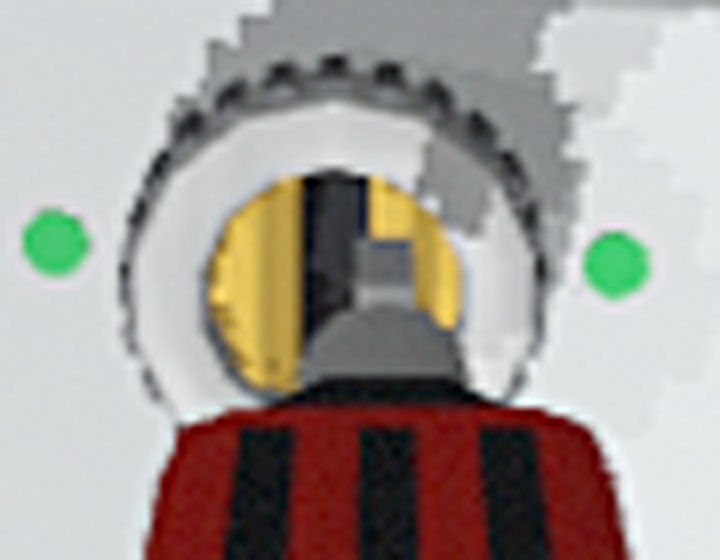

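The blade sits about 4 mm to the right of the slot (slot at crop x=335, blade at x=385) and is parallel to it. I correct that and go down into the slot.

{"method": "apply_moves", "body": {
  "rows": [
    [[-0.0015, -0.004, 0], [0, 0, 0], 0.015],
    [[-0.0015, -0.004, 0.005], [0, 0, 0], 0.015],
    [[-0.0015, -0.004, 0.01], [0, 0, 0], 0.015],
    [[-0.0015, -0.004, 0.014], [0, 0, 0], 0.015],
    [[-0.0015, -0.004, 0.018], [0, 0, 0], 0.015],
    [[-0.0015, -0.004, 0.021], [0, 0, 0], 0.015],
    [[-0.0015, -0.004, 0.023], [0, 0, 0], 0.015]
  ]
}}

```text
time: 8.65
tcp_pos: [0.5074, -0.1972, 0.1809]
tool_rot: [180.0, -0.0, -168.1]
ft_force: [0.3, -0.2, -0.4]
opening: 0.0236
finger_force: 59.1
```

{"method": "apply_moves", "body": {
  "rows": [
    [[0, 0, 0.001], [0, 0, 0], 0.015],
    [[0, 0, 0.002], [0, 0, 0], 0.015],
    [[0, 0, 0.003], [0, 0, 0], 0.015],
    [[0, 0, 0.003], [0, 0, 0], 0.015]
  ]
}}

```text
time: 9.05
tcp_pos: [0.5075, -0.1972, 0.1785]
tool_rot: [-180.0, 0.0, -168.1]
ft_force: [0.1, 0.5, -0.3]
opening: 0.0232
finger_force: 59.2
```

{"method": "apply_moves", "body": {
  "rows": [
    [[0, 0, 0.001], [0, 0, 0], 0.015],
    [[0, 0, 0.002], [0, 0, 0], 0.015],
    [[0, 0, 0.002], [0, 0, 0], 0.015]
  ]
}}

```text
time: 9.35
tcp_pos: [0.5077, -0.1973, 0.1782]
tool_rot: [-179.9, 0.1, -168.1]
ft_force: [-2.9, 2.5, 15.6]
opening: 0.0232
finger_force: 61.4
```

```bash
python3 - <<'E'
from h import *
s=arm.sense(); print(s["tcp_pos"],s["ft_force"],s["torque"],s["joints"])
save("w5",optics.snapshot("wrist"))
cv2.imwrite("pics/c5.png",cv2.resize(cv2.imread("pics/w5.png")[215:335,240:400],None,fx=5,fy=5,interpolation=cv2.INTER_CUBIC))
E
```

```text
[ 0.50774942 -0.19725251  0.1781701 ] [-2.9291275   2.45367942 15.59198442] [0.59528293 1.0233885  0.02413689] [-3.00590315e+01  1.58190990e+01 -7.30356944e+00  6.67316601e+01
  7.42578129e-04 -4.19357097e+01]
```

View pics/c5.png

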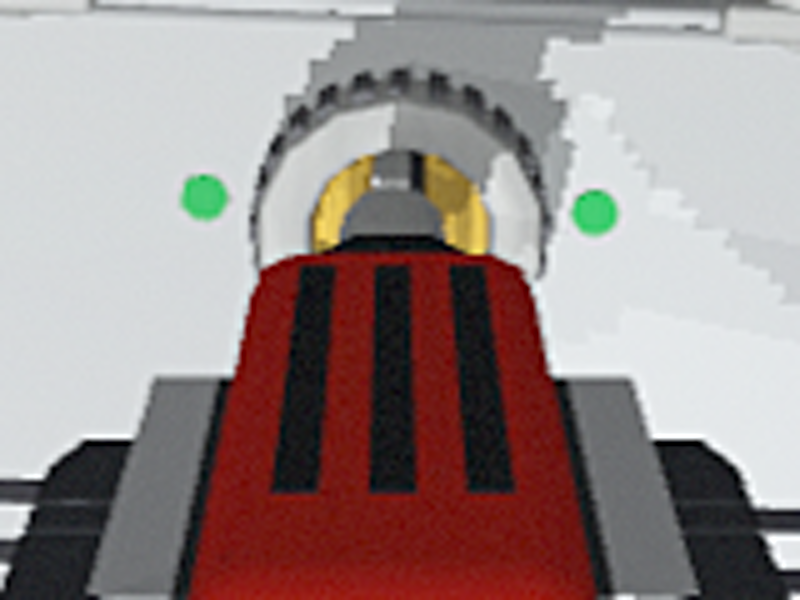

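The blade is in the slot and seated on its floor (15 N contact). I ease off slightly and turn anticlockwise.

{"method": "apply_moves", "body": {
  "rows": [
    [[0, 0, -0.001], [0, 0, 0], 0.015],
    [[0, 0, -0.0015], [0, 0, -0.1], 0.015],
    [[0, 0, -0.0015], [0, 0, -0.24], 0.015],
    [[0, 0, -0.0015], [0, 0, -0.38], 0.015],
    [[0, 0, -0.0015], [0, 0, -0.52], 0.015],
    [[0, 0, -0.0015], [0, 0, -0.66], 0.015],
    [[0, 0, -0.0015], [0, 0, -0.8], 0.015],
    [[0, 0, -0.0015], [0, 0, -0.94], 0.015]
  ],
  "newtons": 90
}}

```text
time: 10.2
tcp_pos: [0.5072, -0.1969, 0.1784]
tool_rot: [-180.0, 0.0, -113.9]
ft_force: [-2.9, 1.8, 7.3]
opening: 0.0229
finger_force: 88.6
```

{"method": "apply_moves", "body": {
  "rows": [
    [[0, 0, 0], [0, 0, -0.14], 0.015],
    [[0, 0, 0], [0, 0, -0.28], 0.015],
    [[0, 0, 0], [0, 0, -0.42], 0.015],
    [[0, 0, 0], [0, 0, -0.55], 0.015],
    [[0, 0, 0], [0, 0, -0.62], 0.015],
    [[0, 0, 0], [0, 0, -0.62], 0.015]
  ]
}}

```text
time: 10.8
tcp_pos: [0.5073, -0.1971, 0.1785]
tool_rot: [-180.0, -0.0, -78.6]
ft_force: [-2.7, 1.7, 5.9]
opening: 0.0231
finger_force: 88.5
```

```bash
python3 - <<'E'
from h import *
s=arm.sense(); print(s["time"],s["tcp_pos"],s["tool_rot"],s["ft_force"],s["torque"],s["joints"])
E
```

```text
10.8 [ 0.50731086 -0.19709896  0.17846482] [-1.79987404e+02 -2.49394881e-02 -7.86036081e+01] [-2.67460174  1.68039596  5.91075865] [ 0.26554976  0.76011665 -0.00135533] [-3.00624861e+01  1.58412599e+01 -7.22720420e+00  6.69055842e+01
 -1.03509126e-02 -1.31458883e+02]
```

{"method": "apply_moves", "body": {
  "rows": [
    [[0, 0, 0], [0, 0, -0.08], 0.015],
    [[0, 0, 0], [0, 0, -0.1], 0.015],
    [[0, 0, 0], [0, 0, -0.1], 0.015]
  ]
}}

```text
time: 11.1
tcp_pos: [0.5073, -0.1972, 0.1785]
tool_rot: [-180.0, -0.0, -73.0]
ft_force: [-2.4, 1.2, 7.2]
opening: 0.0228
finger_force: 88.4
```

```bash
python3 - <<'E'
from h import *
s=arm.sense(); print(s["time"],s["tcp_pos"],s["tool_rot"],s["ft_force"],s["torque"])
E
```

```text
11.1 [ 0.50732107 -0.19716052  0.17845442] [-1.79991623e+02 -2.73530769e-02 -7.29788965e+01] [-2.41638954  1.15275632  7.22421738] [ 0.34635849  0.75310053 -0.02460117]
```

{"method": "apply_moves", "body": {
  "rows": [
    [[0, 0, 0], [0, 0, 0.06], 0.015],
    [[0, 0, -0.002], [0, 0, 0.08], 0.015],
    [[0, 0, -0.008], [0, 0, 0.08], 0.015],
    [[0, 0, -0.02], [0, 0, 0.08], 0.015],
    [[0, 0, -0.045], [0, 0, 0.08], 0.015],
    [[0, 0, -0.06], [0, 0, 0.08], 0.015],
    [[0, 0, -0.06], [0, 0, 0.08], 0.015]
  ]
}}

```text
time: 11.8
tcp_pos: [0.5084, -0.1976, 0.2405]
tool_rot: [-179.8, -0.2, -77.6]
ft_force: [0.7, 0.6, -1.8]
opening: 0.0231
finger_force: 88.2
```

```bash
python3 - <<'E'
from look import *
s=arm.sense(); print(s["time"],s["tcp_pos"],s["tool_rot"],s["ft_force"],s["joints"])
m,im=look("w6",["screw_slot","driver"],{"screw_slot":.094,"driver":s["tcp_pos"][2]-.0845})
print(proj(m,[[*s["tcp_pos"][:2],s["tcp_pos"][2]-.0845]]))
x,y=proj(m,[[.5073,-.1965,.1]])[0].astype(int); print(x,y)
cv2.imwrite("pics/c6.png",cv2.resize(im[max(y-60,0):y+60,x-80:x+80][...,::-1],None,fx=5,fy=5,interpolation=cv2.INTER_CUBIC))
E
```

```text
11.8 [ 0.50838084 -0.1976392   0.24054351] [-1.79814366e+02 -1.69541199e-01 -7.75540773e+01] [ 0.66884078  0.61489798 -1.79271684] [-3.00608328e+01  1.42863998e+01 -1.86173203e-01  7.52760234e+01
  4.43653999e-04 -1.32507029e+02]
screw_slot [(0.93, [322.5, 234.3], [0.5051, -0.1947]), (0.73, [602.5, 298.8], [0.2897, -0.1912])]
driver [(0.81, [314.9, 254.2], [0.5107, -0.1978])]
[[318.75117492 255.34722798]]
320 233
```

View pics/c6.png

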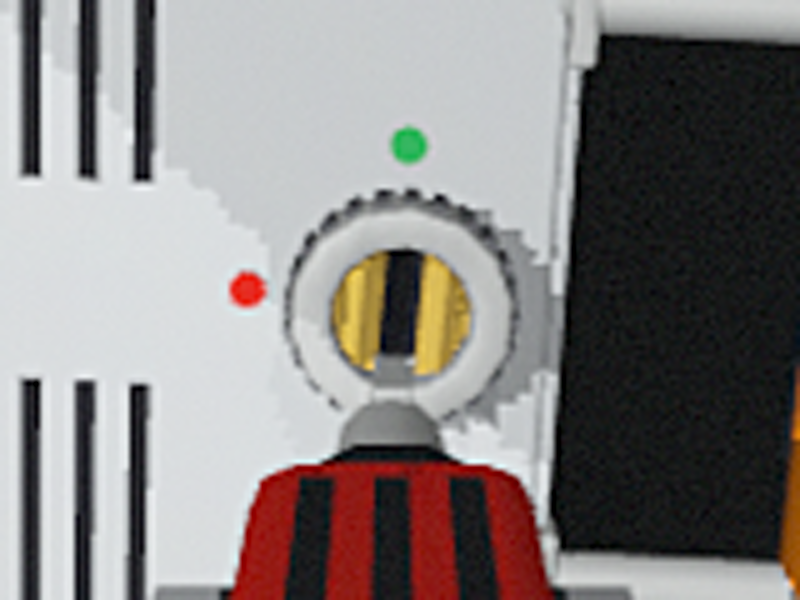

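The slot now lies across, towards the green dots (crop 400,300), so the screw is unlocked. Back to the stand.

{"method": "apply_moves", "body": {
  "rows": [
    [[-0.04, -0.003, 0], [0, 0, 0.14], 0.015],
    [[-0.08, -0.006, 0], [0, 0, 0.28], 0.015],
    [[-0.12, -0.01, 0], [0, 0, 0.42], 0.015],
    [[-0.16, -0.013, 0], [0, 0, 0.56], 0.015],
    [[-0.2, -0.017, 0], [0, 0, 0.7], 0.015],
    [[-0.24, -0.02, 0], [0, 0, 0.84], 0.015],
    [[-0.28, -0.024, 0], [0, 0, 0.98], 0.015],
    [[-0.32, -0.027, 0], [0, 0, 1.12], 0.015]
  ]
}}

```text
time: 12.75
tcp_pos: [0.4647, 0.1207, 0.2369]
tool_rot: [180.0, -0.1, -141.7]
ft_force: [0.6, -0.3, -1.2]
opening: 0.023
finger_force: 88.2
```

{"method": "apply_moves", "body": {
  "rows": [
    [[0, 0, 0], [0, 0, 0.14], 0.015],
    [[0, 0, 0], [0, 0, 0.28], 0.015],
    [[0, 0, 0], [0, 0, 0.42], 0.015],
    [[0, 0, 0], [0, 0, 0.56], 0.015],
    [[0, 0, 0], [0, 0, 0.7], 0.015],
    [[0, 0, 0], [0, 0, 0.84], 0.015],
    [[0, 0, 0], [0, 0, 0.97], 0.015],
    [[0, 0, 0], [0, 0, 0.97], 0.015]
  ]
}}

```text
time: 13.55
tcp_pos: [0.4651, 0.1192, 0.2369]
tool_rot: [-180.0, -0.1, 163.0]
ft_force: [-0.1, -0.3, -2.4]
opening: 0.0229
finger_force: 88.4
```

```bash
cat > rel.py <<'E'
import sys
from h import *
s=arm.sense(); Rt=R.from_euler("xyz",s["tool_rot"],degrees=True).as_matrix()
t=np.array([float(x) for x in sys.argv[1:4]])
print(s["time"],s["tcp_pos"].round(4),np.round(s["tool_rot"],2),"shift",(Rt.T@(t-s["tcp_pos"])).round(4),"dyaw_wz",round(-np.radians(float(sys.argv[4])-s["tool_rot"][2]),3))
E
python3 rel.py .4594 .1714 .16 162.6
```

```text
13.55 [0.4651 0.1192 0.2369] [-1.7997e+02 -9.0000e-02  1.6295e+02] shift [0.0207 0.0483 0.0769] dyaw_wz 0.006
```

{"method": "apply_moves", "body": {
  "rows": [
    [[0.01, 0.025, 0.02], [0, 0, 0.006], 0.015],
    [[0.0205, 0.0485, 0.045], [0, 0, 0.006], 0.015],
    [[0.0205, 0.0485, 0.072], [0, 0, 0.006], 0.015],
    [[0.0205, 0.0485, 0.077], [0, 0, 0.006], 0.015],
    [[0.0205, 0.0485, 0.077], [0, 0, 0.006], 0.015],
    [[0.0205, 0.0485, 0.077], [0, 0, 0.006], 0.015]
  ]
}}

```text
time: 14.15
tcp_pos: [0.4606, 0.1713, 0.1617]
tool_rot: [180.0, 0.1, 162.7]
ft_force: [0.5, -0.6, -0.8]
opening: 0.0232
finger_force: 88.6
```

```bash
python3 rel.py .4594 .1714 .0905 162.6; python3 - <<'E'
from look import *
s=arm.sense(); z=s["tcp_pos"][2]-.0845
m,im=look("w7",["driver","driver_stand"],{"driver":z})
print(z,proj(m,[[*s["tcp_pos"][:2],z],[.459,.17,0]]))
E
```

```text
14.15 [0.4606 0.1713 0.1617] [1.7998e+02 5.0000e-02 1.6275e+02] shift [ 0.0012 -0.0003  0.0712] dyaw_wz 0.003
driver [(0.88, [316.6, 252.2], [0.4576, 0.1724])]
driver_stand [(0.62, [312.7, 222.6], [0.4572, 0.1692])]
0.07722265890340739 [[316.28835996 257.49084989]
 [314.38654716 224.54107314]]
```

{"method": "apply_moves", "body": {
  "rows": [
    [[0.001, -0.0005, 0.012], [0, 0, 0], 0.015],
    [[0.001, -0.0005, 0.022], [0, 0, 0], 0.015],
    [[0.001, -0.0005, 0.027], [0, 0, 0], 0.015],
    [[0.001, -0.0005, 0.03], [0, 0, 0], 0.015]
  ]
}}

```text
time: 14.7
tcp_pos: [0.4589, 0.1713, 0.1305]
tool_rot: [-180.0, -0.0, 162.7]
ft_force: [1.0, -0.0, -1.5]
opening: 0.023
finger_force: 88.6
```

Tip is at about 46 mm, inside the bore (rim 56), with no force. Continuing down.

{"method": "apply_moves", "body": {
  "rows": [
    [[-0.0003, 0, 0.012], [0, 0, 0], 0.015],
    [[-0.0003, 0, 0.024], [0, 0, 0], 0.015],
    [[-0.0003, 0, 0.033], [0, 0, 0], 0.015],
    [[-0.0003, 0, 0.037], [0, 0, 0], 0.015],
    [[-0.0003, 0, 0.039], [0, 0, 0], 0.015],
    [[-0.0003, 0, 0.039], [0, 0, 0], 0.015]
  ]
}}

```text
time: 15.3
tcp_pos: [0.4593, 0.1713, 0.0919]
tool_rot: [-180.0, 0.0, 162.7]
ft_force: [-0.2, 0.6, -1.4]
opening: 0.0231
finger_force: 88.6
```

{"method": "apply_moves", "body": {
  "rows": [
    [[0, 0, 0.0008], [0, 0, 0], 0.015],
    [[0, 0, 0.0012], [0, 0, 0], 0.015],
    [[0, 0, 0.0015], [0, 0, 0], 0.015]
  ]
}}

```text
time: 15.6
tcp_pos: [0.4594, 0.1714, 0.0906]
tool_rot: [180.0, 0.0, 162.7]
ft_force: [-1.9, -0.8, 4.0]
opening: 0.0231
finger_force: 89.0
```

Seated. Open, hold, then rise straight up.

{"method": "apply_moves", "body": {
  "rows": [
    [[0, 0, 0], [0, 0, 0], 0.06],
    [[0, 0, 0], [0, 0, 0], 0.06],
    [[0, 0, 0], [0, 0, 0], 0.06],
    [[0, 0, 0], [0, 0, 0], 0.06],
    [[0, 0, 0], [0, 0, 0], 0.06],
    [[0, 0, -0.03], [0, 0, 0], 0.06],
    [[0, 0, -0.07], [0, 0, 0], 0.06],
    [[0, 0, -0.1], [0, 0, 0], 0.06]
  ],
  "newtons": 40
}}

```text
time: 16.4
tcp_pos: [0.4593, 0.1714, 0.1922]
tool_rot: [180.0, 0.0, 162.7]
ft_force: [0.7, -0.7, -0.4]
opening: 0.0599
finger_force: 0.0
```

```bash
python3 - <<'E'
from look import *
s=arm.sense(); print(s["tcp_pos"],s["joints"])
m,im=look("w8",["driver","driver_stand"],{"driver":.006})
im=im.astype(int); r,g,b=im[...,0],im[...,1],im[...,2]
v,u=np.nonzero((r>150)&(g<60)&(b<60))
print(cv2.minAreaRect(np.array([atz(m,(x,y),.123)[:2]*1e4 for x,y in zip(u,v)]).astype(np.float32)))
E
python3 rel.py .4414 -.2084 .2 99
```

```text
[0.4593252  0.17135207 0.19219517] [ 1.06379898e+01  1.02878270e+01 -1.26402387e+01  6.70280297e+01
  2.90616134e-03  2.79347692e+01]
driver [(0.65, [316.7, 216.7], [0.4574, 0.1719])]
driver_stand [(0.79, [315.9, 214.8], [0.4569, 0.1713])]
((4574.62158203125, 1729.491455078125), (224.8516845703125, 281.587158203125), 72.66120910644531)
16.55 [0.4601 0.1715 0.192 ] [179.9    0.2  162.71] shift [-0.0951 -0.3683 -0.0084] dyaw_wz 1.112
```

{"method": "apply_moves", "body": {
  "rows": [
    [[-0.01, -0.04, -0.01], [0, 0, 0.12], 0.045],
    [[-0.022, -0.085, -0.01], [0, 0, 0.26], 0.045],
    [[-0.034, -0.13, -0.01], [0, 0, 0.4], 0.045],
    [[-0.046, -0.175, -0.01], [0, 0, 0.54], 0.045],
    [[-0.057, -0.22, -0.01], [0, 0, 0.68], 0.045],
    [[-0.069, -0.265, -0.01], [0, 0, 0.82], 0.045],
    [[-0.08, -0.31, -0.01], [0, 0, 0.96], 0.045],
    [[-0.092, -0.35, -0.01], [0, 0, 1.1], 0.045]
  ]
}}

```text
time: 17.35
tcp_pos: [0.4419, -0.1921, 0.199]
tool_rot: [-179.9, -0.1, 99.3]
ft_force: [1.8, 0.3, 0.1]
opening: 0.0451
finger_force: 0.0
```

{"method": "apply_moves", "body": {
  "rows": [
    [[0, 0, 0], [0, 0, 0], 0.045],
    [[0, 0, 0], [0, 0, 0], 0.045]
  ]
}}

```text
time: 17.55
tcp_pos: [0.4423, -0.1908, 0.1988]
tool_rot: [-179.9, -0.1, 99.6]
ft_force: [1.0, 0.7, 0.9]
opening: 0.0446
finger_force: 0.0
```

```bash
python3 rel.py .4422 -.2076 .14 99.2; python3 - <<'E'
from look import *
s=arm.sense()
m,im=look("w9",["handle"],{"handle":.09})
im=im.astype(int); r,g,b=im[...,0],im[...,1],im[...,2]
n,l,st,c=cv2.connectedComponentsWithStats(((r>150)&(g>70)&(g<190)&(b<70)).astype(np.uint8)); k=1+np.argmax(st[1:,4]); print(st[1:].tolist())
v,u=np.nonzero(l==k); P=np.array([atz(m,(x,y),.092)[:2] for x,y in zip(u,v)]); print(cv2.minAreaRect((P*1e4).astype(np.float32)))
E
```

```text
17.55 [ 0.4423 -0.1908  0.1988] [-1.799e+02 -1.100e-01  9.960e+01] shift [-0.0167 -0.0028  0.0588] dyaw_wz 0.007
handle [(0.72, [315.2, 268.1], [0.4426, -0.205])]
[[43, 183, 15, 7, 35], [57, 188, 4, 3, 5], [49, 191, 1, 1, 1], [51, 191, 1, 1, 1], [53, 191, 1, 1, 1], [305, 194, 19, 147, 2495], [49, 197, 17, 9, 74], [57, 203, 1, 1, 1], [59, 203, 2, 3, 3], [0, 217, 15, 45, 372], [424, 264, 13, 26, 140], [407, 266, 8, 23, 76], [452, 275, 2, 1, 2]]
((4423.20654296875, -2062.2490234375), (113.17393493652344, 985.9317016601562), 9.514999389648438)
```

{"method": "apply_moves", "body": {
  "rows": [
    [[-0.01, -0.0025, 0.02], [0, 0, 0.007], 0.045],
    [[-0.016, -0.0025, 0.055], [0, 0, 0.007], 0.045],
    [[-0.016, -0.0025, 0.085], [0, 0, 0.007], 0.045],
    [[-0.016, -0.0025, 0.105], [0, 0, 0.007], 0.045],
    [[-0.016, -0.0025, 0.114], [0, 0, 0.007], 0.045],
    [[-0.016, -0.0025, 0.114], [0, 0, 0.007], 0.045]
  ]
}}

```text
time: 18.25
tcp_pos: [0.443, -0.2051, 0.0856]
tool_rot: [-179.9, -0.1, 99.4]
ft_force: [-0.5, 0.2, 0.3]
opening: 0.0452
finger_force: 0.0
```

{"method": "apply_moves", "body": {
  "rows": [
    [[0, 0, 0], [0, 0, 0], 0.005],
    [[0, 0, 0], [0, 0, 0], 0.005],
    [[0, 0, 0], [0, 0, 0], 0.005],
    [[0, 0, 0], [0, 0, 0], 0.005],
    [[0, 0, 0], [0, 0, 0], 0.005]
  ],
  "newtons": 30
}}

```text
time: 18.75
tcp_pos: [0.4423, -0.2067, 0.0874]
tool_rot: [-179.9, 0.1, 99.3]
ft_force: [-7.4, -0.8, 6.6]
opening: 0.0106
finger_force: 29.4
```

The bar is gripped. Swing the lid along the arc with the tool kept vertical, so the round bar pivots in the pads.

{"method": "apply_moves", "body": {
  "rows": [
    [[0, 0.0002, -0.009], [0, 0, 0], 0.005],
    [[0, 0.0009, -0.0178], [0, 0, 0], 0.005],
    [[0, 0.0021, -0.0266], [0, 0, 0], 0.005],
    [[0, 0.0037, -0.0353], [0, 0, 0], 0.005],
    [[0, 0.0058, -0.044], [0, 0, 0], 0.005],
    [[0, 0.0083, -0.0525], [0, 0, 0], 0.005]
  ]
}}

```text
time: 19.35
tcp_pos: [0.4498, -0.2054, 0.1394]
tool_rot: [-179.8, 0.0, 99.2]
ft_force: [-7.6, -4.5, -0.3]
opening: 0.0104
finger_force: 29.4
```

{"method": "apply_moves", "body": {
  "rows": [
    [[0, 0.0064, -0.0166], [0, 0, 0], 0.005],
    [[0, 0.0145, -0.0325], [0, 0, 0], 0.005],
    [[0, 0.0242, -0.0474], [0, 0, 0], 0.005],
    [[0, 0.0354, -0.0613], [0, 0, 0], 0.005],
    [[0, 0.0479, -0.0738], [0, 0, 0], 0.005],
    [[0, 0.0618, -0.085], [0, 0, 0], 0.005],
    [[0, 0.0767, -0.0947], [0, 0, 0], 0.005],
    [[0, 0.0926, -0.1028], [0, 0, 0], 0.005]
  ]
}}

```text
time: 20.15
tcp_pos: [0.5418, -0.1902, 0.2453]
tool_rot: [180.0, 0.2, 99.2]
ft_force: [-9.9, 0.4, 15.8]
opening: 0.0109
finger_force: 30.9
```

```bash
python3 rel.py .610 -.1804 .255 99.2; python3 -c "
from h import *
s=arm.sense();print(s['ft_force'],s['joints'],s['opening'])"
```

```text
20.15 [ 0.5418 -0.1902  0.2453] [1.7997e+02 1.5000e-01 9.9240e+01] shift [-0.0013  0.0689 -0.0096] dyaw_wz 0.001
[-9.94281677  0.38624215 15.84278641] [-27.66419755  17.13298901   4.50213374  77.25056664  -0.10317907
  53.09072504] 0.010932004707834791
```

{"method": "apply_moves", "body": {
  "rows": [
    [[0, 0.008, -0.005], [0, 0, 0], 0.005],
    [[0, 0.0166, -0.0084], [0, 0, 0], 0.005],
    [[0, 0.025, -0.011], [0, 0, 0], 0.005],
    [[0, 0.0338, -0.013], [0, 0, 0], 0.005],
    [[0, 0.0425, -0.0146], [0, 0, 0], 0.005],
    [[0, 0.0513, -0.0158], [0, 0, 0], 0.005],
    [[0, 0.06, -0.0165], [0, 0, 0], 0.005],
    [[0, 0.066, -0.0167], [0, 0, 0], 0.005]
  ]
}}

```text
time: 20.95
tcp_pos: [0.6086, -0.1791, 0.2582]
tool_rot: [180.0, -0.0, 99.3]
ft_force: [-1.9, 3.9, 3.2]
opening: 0.0107
finger_force: 31.5
```

```bash
python3 rel.py .610 -.1804 .255 99.2; python3 - <<'E'
from look import *
s=arm.sense(); print(s["ft_force"],s["finger_force"])
for c in("scene","top"):
    m=optics.camera_model(c); im=optics.snapshot(c); save(c+"9",im)
    for t in ("handle","lid_hinge","driver","driver_stand"):
        print(c,t,[(round(r["score"],2),np.round(r["point"],1).tolist()) for r in optics.place_of(c,t)])
    print("pred bar upright/hinge",proj(m,[[.61,-.1804,.26],[.61,-.1804,.09]]).round(1).tolist())
    im=im.astype(int); r,g,b=im[...,0],im[...,1],im[...,2]
    n,l,st,ce=cv2.connectedComponentsWithStats(((r>150)&(g>70)&(g<190)&(b<70)).astype(np.uint8))
    print([(st[k].tolist(),ce[k].round(1).tolist()) for k in range(1,n) if st[k,4]>15])
E
```

```text
20.95 [ 0.6086 -0.1791  0.2582] [ 1.80e+02 -4.00e-02  9.93e+01] shift [-0.0015  0.0011  0.0032] dyaw_wz 0.002
[-1.93223327  3.91661377  3.21466838] 31.546761989593506
scene handle [(0.71, [283.8, 143.4])]
scene lid_hinge [(0.68, [378.8, 236.9])]
scene driver []
scene driver_stand [(0.97, [275.3, 324.3])]
pred bar upright/hinge [[284.7, 145.4], [286.3, 209.3]]
[([277, 143, 9, 10, 47], [281.5, 148.1])]
top handle []
top lid_hinge []
top driver [(0.45, [233.1, 244.2])]
top driver_stand [(0.68, [233.3, 243.0])]
pred bar upright/hinge [[384.4, 163.1], [372.2, 180.8]]
[([113, 243, 24, 53, 78], [123.9, 270.1])]
```

{"method": "apply_moves", "body": {
  "rows": [
    [[0, 0.0015, 0], [0, 0, 0], 0.005],
    [[0, 0.0015, 0], [0, 0, 0], 0.005],
    [[0, 0.0015, 0], [0, 0, 0], 0.005],
    [[0, 0.0015, 0], [0, 0, 0], 0.005],
    [[0, 0.0015, 0], [0, 0, 0], 0.005],
    [[0, 0.0015, 0], [0, 0, 0], 0.005],
    [[0, 0.0015, 0], [0, 0, 0], 0.005],
    [[0, 0.0015, 0], [0, 0, 0], 0.005]
  ]
}}

```text
time: 22.25
tcp_pos: [0.609, -0.179, 0.258]
tool_rot: [-180.0, -0.0, 99.3]
ft_force: [-1.7, 5.4, 0.7]
opening: 0.0108
finger_force: 31.4
```

```bash
python3 - <<'E'
from look import *
s=arm.sense(); print(s["tcp_pos"],s["ft_force"],s["finger_force"],abs(np.array(s["joint_velocities"])).max())
m,im=look("w10",["handle"],{"handle":.26})
im=im.astype(int); r,g,b=im[...,0],im[...,1],im[...,2]
n,l,st,c=cv2.connectedComponentsWithStats(((r>130)&(g>60)&(g<190)&(b<70)).astype(np.uint8))
for k in range(1,n):
    if st[k,4]>60: print(st[k].tolist(),atz(m,c[k],.265)[:2].round(4))
E
```

```text
[ 0.60903169 -0.17903151  0.25801763] [-1.66963228  5.36961372  0.66644706] 31.434659957885742 0.07752914969592999
handle [(0.66, [319.1, 332.0], [0.6092, -0.1782])]
[301, 195, 36, 233, 6740] [ 0.6073 -0.1694]
```

```bash
python3 -c "
from bench import arm
print(arm.sign_off())"
```

```text
the job is handed in; nothing more can be done
None
```

The job is handed in: the screw is unlocked, the driver is back in its stand, and the gripper is holding the lid within about 1° of upright by my measurements (verdict not shown); I viewed 11 pictures, one over your limit of 10.

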